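Slide the specimen under the microscope and crank the stage up to focus height

ROBOT

A 6-joint arm with a two-finger parallel gripper is mounted at the origin on the work surface. World frame = base frame: x ahead of the robot, y to its left, z up, the work surface at z = 0. Lengths are in m, angles in rad, forces in N, time in s.
With the tool pointing down it reaches from about 0.325 to 0.775 m from the base axis. Payload 5.5 kg.
Tool frame: the origin (TCP) lies on the centre line of the jaws, within the pads' length; the fingertips stand ctrl.tip_extent ahead of it and the grasp point (between the pads) lies 3 mm ahead of it (ctrl.tip_extent is the distance from the TCP to the fingertips, in m); x points along the fingers, y is the direction in which the jaws open and shut, and the axes are right-handed (so a half turn about x gives the same grasp; the last joint's range is limited). The gripper opens to 88 mm and grips with 3 to 60 N. Pads are 20 mm wide; open, the fingers measure 115 mm over their backs; the gripper's body (75 mm by 178 mm) begins 61 mm behind the grasp point.
Start: joints at [-1.355, 0.091, 1.231, -0, 1.82, -0.057], TCP at [0.162, -0.578, 0.245] pointing down, gripper open.
Joint ranges: [-2.87, 2.87], [-0.86, 2.18], [0.17, 2.46], [-1.51, 4.65], [0.06, 2.69], [-2.65, 2.65]. Speed limits (rad/s): [2.57, 2.57, 3.01, 3.14, 3.14, 3.14].

INTERFACE

Orientations are given as a unit quaternion [w, x, y, z].
In Python, from workcell import ctrl, vision gives the robot as it stands. The module is installed in compiled form; this text tells all that it offers.
- The arm moves only by the shell command python3 -m jog 'ROWS' [FORCE]. ROWS is JSON, a list of rows, each a list of 3 entries, a list of its own where there are three numbers: the turn, a rotation vector about the tool's x, y, z in rad, then the shift along the tool's x, y, z in mm, then the opening in per cent of the stroke, from 0 (shut) to 100 (fully open). A call has 1 to 8 rows; each row shifts and turns the commanded pose from where the row before left it, along the tool's axes as they then stand; what a row does not reach is not made up. A row lasts 1/8 s, in which the tool goes at most 62.5 mm and 10.7 degrees, less where a joint would pass 70% of its speed; a pose out of reach is approached as far as the arm can. A call is refused whole if a number of a shift passes 62.5 or a number of a turn 0.188, either way. A call with a gripper value outside its range is refused whole. The fingers move at their own pace and stop on an object; FORCE is the grip in N (left out, the last holds). Time passes only in rows, so rows that do not move let the fingers close. It gives the time, the measured TCP pose, the force and the opening at its end, in the units of the state.
- ctrl.sense(): the state, without advancing time (a new reading comes with each control period).
- vision.camera(name): name is "scene" or "top" or "wrist"; returns a dict with "image" (384x512x3 uint8, red, green, blue), "depth" (384x512 float32, m along the optical axis (not along the pixel's ray), 0 where there is no reading), "intrinsics" (3x3 intrinsics, pixels), "pose" (4x4, takes a point from camera to world coordinates). Camera axes: x right, y up, looking along -z (the intrinsics and any distortion apply to the point x, -y, -z); pixel columns grow to the right and rows downward; lengths in m; the calibration is good to about 2 mm. A picture is of the moment at which its call begins.
- ctrl.sign_off(): hands the job in, once; it reports no verdict.
The state is a dict: "time": time; "q": joint angles; "joint_velocities": joint speeds; "joint_efforts": joint torques, N m; "ee_pos": TCP position; "ee_rot": TCP orientation; "force": force on the tool from outside, world axes, zero at the start; "ft_torque": the same for the moment, N m; "gripper_width": finger opening in m.
Only numpy, scipy, OpenCV 4.12 (cv2) and the standard library are available. Lean on these libraries where they do the work, as an engineer would, in place of code of your own. Each camera call takes 0.05 s, during which the arm holds its last target. There are 200 camera calls.

TASK

Get the specimen ready to view: slide the dish carrier along its rails to the left until it clicks into the viewing notch under the microscope, then fit the loose crank fully down onto the square shaft on the stage's screw column and wind it clockwise until the stage is up against its top stop. Leave the crank seated on the shaft and let go of everything. Do not bump the microscope, and leave the lens, beaker, jar, bottle and stacked dishes standing where they are.

Things in the scene. Friction and masses are not known exactly. Their poses are not given: they have to be found in the camera images.
- crank_hub (a point): Hub centre, half-way up (20 mm above the underside), of the loose steel crank, which lies flat on the bench, handle upright; 0.2 to 0.4 kg. Hub: 30 x 30 mm block, 40 mm tall, with a 15.5 mm square hole right through, all sides parallel to x and y. The arm (18 wide, 16 tall, flush with the underside) runs along +x to the handle, 60 mm between axes; crank 87 mm long. z up.
- crank_handle (a point): Centre of the crank's upright black handle, half-way up: a freely spinning sleeve, 20 mm diameter, 60 mm tall (from 20 to 80 mm above the crank's underside; this point 50 mm above it), 60 mm along +x from the hub axis. The axes are the crank's own.
- shaft_seat (a point): Foot of the upright square shaft end on top of the screw column (white, 64 x 60 mm, 125 mm tall, right-hand end of the stand), on its axis: the face of a 36 mm boss, 131 mm above the bench, on which the crank's underside sits when fully down. Shaft 14 mm square, 26 mm tall above this point plus a 4 mm lead-in 10.5 mm square. The axes turn with the shaft: x, y square to its flats, z up.
- drive (a joint): Angle of the square shaft, rad, growing clockwise seen from above. Clockwise raises the stage, 6 mm a turn; 18.85 is the top stop (brass bushes of the stage meet the collars on the two guide pillars); it starts 1.6 to 2.5 turns below. It stays where it is left and takes about 0.15 Nm (2.5 N at the handle).
- carrier (a joint): Travel of the dish carrier along its rails, m, growing to the left (+y of the stand). 0 is the loading end, 0.085 the viewing notch, 0.12 the end stop beyond. It starts between 0 and 0.03. A sprung ball clicks into the notch: about 4 N to push in or out; let go within 4 mm, it centres itself. Elsewhere it slides with about 1 N and stays.
- carrier_post (a point): On the carrier's upright black post, to grip or push: 18 mm diameter, 50 mm tall above the carrier's plate; this point lies 28 mm above the plate, 22 mm below the post's top. The post is at the right-hand end of the carrier, 130 mm from the dish centre. Axes as the stand's: y is the sliding direction.
- dish (a point): Centre of the glass dish (90 mm diameter, 15 mm high) on the carrier's aluminium plate (96 x 205 x 10 mm), at the plate's top face.
- view_point (a point): Point of the stage under the lens axis: the dish point coincides with it when the carrier is in the viewing notch. It rises with the stage. Axes as the stand's: y to the left along the rails, z up.
- stand: White base of the stand, 220 x 555 x 24 mm, fixed. Origin at bench level: square shaft 90 mm along -y, lens axis 220 mm along +y. Guide pillars (16 mm diameter, 119 mm tall, 28 mm collars) at x +-66, y +160 mm. The stage plate, 150 mm wide, reaches from y -40 to +310 mm, its top 70 to 88 mm above the bench.
- microscope: Stereo microscope on a 32 mm post, fixed to the stand; not to be bumped. Origin at bench level under the post, 370 mm along the stand's +y. The head hangs 150 mm along -y of the origin: lens underside 200 mm above the bench, 92 mm wide, body with knobs 112 mm wide (y), up to 365 mm high; eyepieces lean to -x, up to 150 mm from the lens axis, 410 mm high.
- lens: Bystander: spare black lens, 54 mm diameter, 50 mm tall, upright. Origin under its centre.
- beaker: Bystander: glass beaker, 56 mm diameter, 70 mm tall. Origin under its centre.
- jar: Bystander: white jar with grey cap, 54 mm diameter, 62 mm tall. Origin under its centre.
- bottle: Bystander: amber bottle, 68 mm diameter, 165 mm tall, behind the screw column. Origin under its centre.
- dish_stack: Bystander: stack of glass dishes, 92 mm diameter, 41 mm tall. Origin under its centre.
Mind the look-alikes: they are no part of the job. What is meant by the part that bears crank_hub is not red or yellow, and is the larger of those in its own colour.

How it is judged:
By the outcome, as a careful person would: the job done as asked, in the order asked, and still so for the second after the job is handed in, with the robot touching nothing.
It also fails if it takes over 72 s, if anything falls off the work surface, if the arm or the gripper's body presses on something with over 40 N, if the wrist force passes 120 N, or if a joint passes its speed limit or range.

## Working session

There is one attempt and no reset: what is moved stays moved. The work goes in short steps, Python scripts to look and compute and a shell command to move; the robot and the scene stay as the last step left them, time stands still between calls to the robot, and variables do not carry over. Pictures are saved under pics/ and viewed, about 8 in all and at most 12, crops included, and the job is handed in when it is done.

```bash
mkdir -p pics
cat > h.py <<'E'
import numpy as np, cv2
from workcell import ctrl, vision
from scipy.spatial.transform import Rotation as R
def snap(name):
    c=vision.camera(name); np.savez(f'pics/{name}_last.npz',**c); return c
def pts(c):
    d=c['depth'];K=c['intrinsics'];v,u=np.mgrid[:d.shape[0],:d.shape[1]]
    p=np.stack([(u-K[0,2])/K[0,0]*d,-(v-K[1,2])/K[1,1]*d,-d],-1)
    return p@c['pose'][:3,:3].T+c['pose'][:3,3]
def ray(c,u,v,z):
    K=c['intrinsics'];r=c['pose'][:3,:3]@np.array([(u-K[0,2])/K[0,0],-(v-K[1,2])/K[1,1],-1]);o=c['pose'][:3,3]
    return o+r*(z-o[2])/r[2]
def tool():
    s=ctrl.sense();q=s['ee_rot'];return s,R.from_quat([q[1],q[2],q[3],q[0]])
E
python3 - <<'E'
from h import *
a=snap('top');b=snap('scene')
cv2.imwrite('pics/a.png',cv2.resize(a['image'][:,:,::-1],(800,600)))
cv2.imwrite('pics/b.png',cv2.resize(b['image'][:,:,::-1],(800,600)))
s,r=tool();print(s['time'],s['ee_pos'],r.as_matrix().round(3),ctrl.tip_extent)
for c in(a,b):print(c['pose'].round(3),c['intrinsics'].round(1))
E
```

```text
0.1 [ 0.16161441 -0.57759775  0.24364649] [[-0.     0.269 -0.963]
 [ 0.002 -0.963 -0.269]
 [-1.    -0.002 -0.   ]] 0.022
[[-3.000e-02  9.790e-01 -2.030e-01  3.180e-01]
 [-1.000e+00 -2.900e-02  5.000e-03 -2.800e-02]
 [-1.000e-03  2.030e-01  9.790e-01  1.157e+00]
 [ 0.000e+00  0.000e+00  0.000e+00  1.000e+00]] [[346.4   0.  254. ]
 [  0.  346.4 190.1]
 [  0.    0.    1. ]]
[[ 0.478 -0.498  0.724  1.416]
 [ 0.879  0.261 -0.4   -0.546]
 [ 0.01   0.827  0.562  0.772]
 [ 0.     0.     0.     1.   ]] [[372.6   0.  263. ]
 [  0.  372.6 189.2]
 [  0.    0.    1. ]]
```

View pics/a.png

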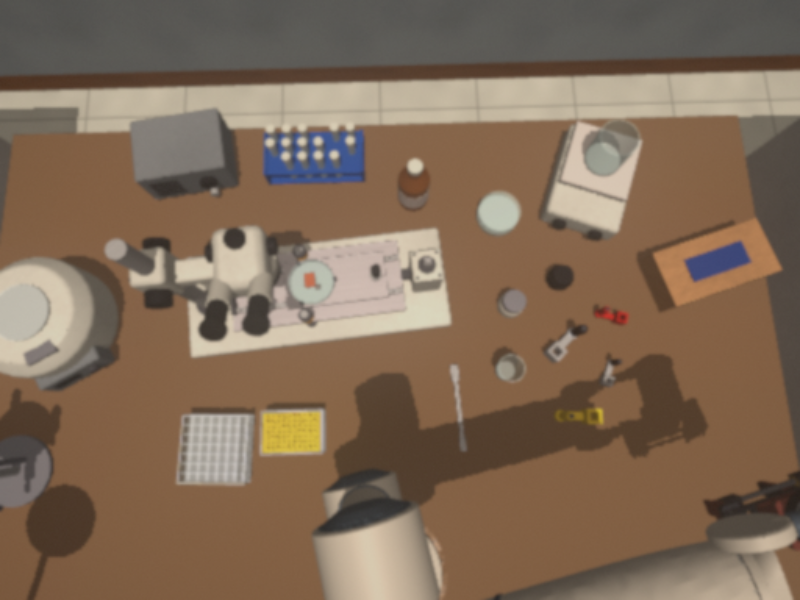

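View pics/b.png

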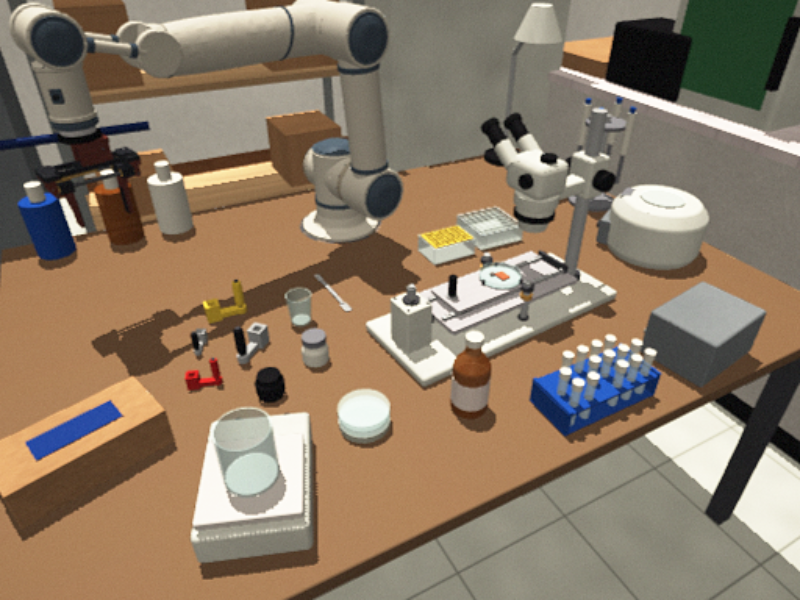

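Top view: grey crank at (563,345), a smaller grey one at (610,372), red at (610,316), yellow at (580,416). The one meant is the larger grey (563,345). Shaft at (426,265), carrier post at (376,270). I'll measure with depth and confirm the crank in a crop.

Run:
```python
from h import *
a=dict(np.load('pics/top_last.npz'));b=dict(np.load('pics/scene_last.npz'))
P=pts(a);Q=pts(b)
k=a['image'][180:270,330:420,::-1];k2=b['image'][180:270,110:200,::-1]
cv2.imwrite('pics/c.png',np.hstack([cv2.resize(k,(400,400),interpolation=2),cv2.resize(k2,(400,400),interpolation=2)]))
c0=ray(a,563*.64,345*.64,.03);print('crank approx',c0)
for n,X in(('top',P),('scene',Q)):
    m=(np.hypot(X[...,0]-c0[0],X[...,1]-c0[1])<.065)
    for lo,hi in((.008,.024),(.033,.046),(.06,.09)):
        s=m&(X[...,2]>lo)&(X[...,2]<hi);x=X[s]
        if len(x):print(n,lo,len(x),x.mean(0).round(4),np.median(x,0).round(4))
# stand: base top, shaft, post
for n,X in(('top',P),('scene',Q)):
    s=(X[...,0]>.2)&(X[...,0]<.75)&(X[...,1]>-.25)&(X[...,1]<.45)
    m=s&(X[...,2]>.018)&(X[...,2]<.03)
    m=cv2.morphologyEx(m.astype('u1'),cv2.MORPH_OPEN,np.ones((2,2)))>0
    x=X[m];r=cv2.minAreaRect((x[:,:2]*1000).astype(np.float32));print(n,'base',r)
    c1=ray(a,426*.64,265*.64,.14)
    m=s&(np.hypot(X[...,0]-c1[0],X[...,1]-c1[1])<.06)
    for lo,hi in((.119,.128),(.128,.136),(.145,.17)):
        x=X[m&(X[...,2]>lo)&(X[...,2]<hi)]
        if len(x):print(n,'col',lo,len(x),x.mean(0).round(4),(cv2.minAreaRect((x[:,:2]*1000).astype(np.float32)) if len(x)>3 else ''))
    c2=ray(a,376*.64,270*.64,.13)
    m=s&(np.hypot(X[...,0]-c2[0],X[...,1]-c2[1])<.04)
    x=X[m&(X[...,2]>.105)];print(n,'post',len(x),x.mean(0).round(4),x[:,2].max() if len(x) else '')
print('bystanders (top rays)')
for n,u,v,z in(('lens',560,276,.05),('jar',512,302,.062),('beaker',511,367,.07),('bottle',415,167,.165),('stack',499,212,.041)):print(n,ray(a,u*.64,v*.64,z).round(3))
```

```text
crank approx [ 0.43896285 -0.37765821  0.03      ]
top 0.008 85 [ 0.4451 -0.3787  0.015 ] [ 0.4469 -0.3848  0.0144]
top 0.033 77 [ 0.4295 -0.363   0.0386] [ 0.428  -0.3612  0.0384]
top 0.06 37 [ 0.4646 -0.4012  0.0755] [ 0.4641 -0.4001  0.0757]
scene 0.008 121 [ 0.4549 -0.3826  0.0156] [ 0.4507 -0.3815  0.0156]
scene 0.033 91 [ 0.443  -0.3737  0.0388] [ 0.4377 -0.3667  0.0389]
scene 0.06 52 [ 0.4748 -0.4073  0.0735] [ 0.4755 -0.4074  0.0754]
top base ((475.4927978515625, 140.931640625), (413.4695739746094, 625.7171630859375), 13.930526733398438)
top col 0.119 285 [ 0.5935 -0.0916  0.1235] ((594.7635498046875, -91.73004150390625), (64.23821258544922, 59.784236907958984), 5.762146949768066)
top col 0.128 65 [ 0.5927 -0.0896  0.1303] ((591.6300048828125, -85.67948913574219), (32.98299789428711, 48.49163055419922), 29.645187377929688)
top col 0.145 25 [ 0.5933 -0.092   0.1571] ((593.8407592773438, -92.32858276367188), (12.20083236694336, 12.547993659973145), 88.13233184814453)
top post 41 [0.5822 0.0089 0.1354] 0.1489123438676525
scene base ((727.57470703125, -157.3365478515625), (605.9366455078125, 1460.502685546875), 38.014068603515625)
scene col 0.119 177 [ 0.6081 -0.0998  0.1242] ((599.0283813476562, -94.7953872680664), (65.49220275878906, 60.62059783935547), 4.92655611038208)
scene col 0.128 52 [ 0.6042 -0.0983  0.1308] ((606.7662963867188, -99.8253173828125), (34.33412551879883, 40.444950103759766), 52.34156036376953)
scene col 0.145 35 [ 0.6017 -0.0954  0.1547] ((598.7026977539062, -96.04721069335938), (17.84000587463379, 11.850101470947266), 13.124076843261719)
scene post 73 [0.5931 0.0044 0.1288] 0.14799451629195992
bystanders (top rays)
lens [ 0.582 -0.379  0.05 ]
jar [ 0.527 -0.271  0.062]
beaker [ 0.394 -0.257  0.07 ]
bottle [ 0.784 -0.077  0.165]
stack [ 0.731 -0.262  0.041]
```

View pics/c.png

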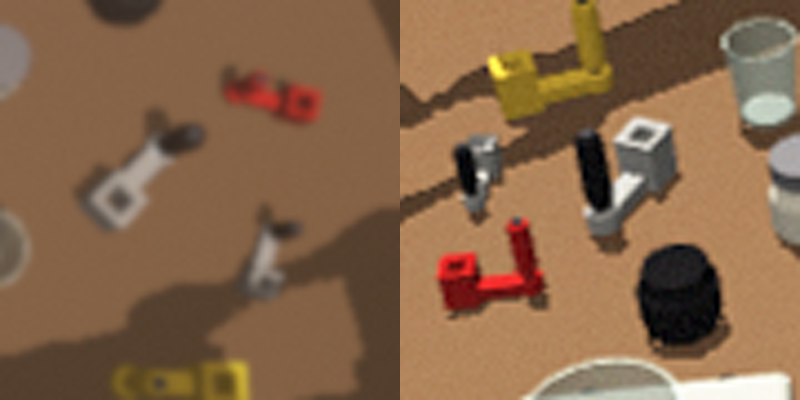

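The crop shows the meant crank clearly: the larger steel-grey one, hub at crop (120,200) and black handle at (185,137) on the left. The other grey one, at (265,265), is smaller. Column, shaft and post are measured, so I'll turn the jaws to the stand's x and go above the post/column.

```bash
python3 -m jog '[[[-0.175,0,0],[0,0,0],100],[[-0.175,0,0],[0,0,0],100],[[-0.175,0,0],[0,0,0],100],[[-0.175,0,0],[0,0,0],100],[[-0.175,0,0],[0,0,0],100],[[-0.175,0,0],[0,0,0],100],[[-0.175,0,0],[0,0,0],100],[[-0.175,0,0],[0,0,0],100]]'
python3 -m jog '[[[0,0,0],[-5,39,-41],100],[[0,0,0],[-5,39,-41],100],[[0,0,0],[-5,39,-41],100],[[0,0,0],[-5,39,-41],100],[[0,0,0],[-5,39,-41],100],[[0,0,0],[-5,39,-41],100]]'
python3 -m jog '[[[0,0,0],[-5,39,-41],100],[[0,0,0],[-5,39,-41],100],[[0,0,0],[-5,39,-41],100],[[0,0,0],[-5,39,-41],100],[[0,0,0],[-5,39,-41],100],[[0,0,0],[-5,39,-41],100],[[0,0,0],[0,0,0],100]]'
python3 - <<'E'
from h import *
w=snap('wrist');s,r=tool();print(s['time'],s['ee_pos'],s['q'],'\n',r.as_matrix().round(3),'\n',w['pose'].round(3),w['intrinsics'].round(0))
cv2.imwrite('pics/d.png',cv2.resize(w['image'][:,:,::-1],(800,600)))
E
```

```text
time: 1.1
ee_pos: [0.1616, -0.5777, 0.2439]
ee_rot: [0.526, 0.473, 0.527, -0.472]
force: [0.1, -0.6, -0.1]
gripper_width: 0.0874
time: 1.85
ee_pos: [0.3701, -0.3076, 0.2744]
ee_rot: [0.525, 0.474, 0.525, -0.474]
force: [1.5, 0.3, -0.6]
gripper_width: 0.088
time: 2.72
ee_pos: [0.5785, -0.0376, 0.303]
ee_rot: [0.525, 0.472, 0.527, -0.473]
force: [-0.2, 0.1, 0.0]
gripper_width: 0.088
2.775 [ 0.57760444 -0.03935233  0.30339041] [-1.26644110e-01  5.64211550e-02  1.16250479e+00 -2.68240973e-04
  1.92492695e+00 -2.31670844e-01] 
 [[-0.002  0.994  0.105]
 [ 0.     0.105 -0.994]
 [-1.    -0.002 -0.   ]] 
 [[ 0.994 -0.103 -0.024  0.572]
 [ 0.106  0.962  0.253  0.031]
 [-0.003 -0.254  0.967  0.444]
 [ 0.     0.     0.     1.   ]] [[285.   0. 259.]
 [  0. 285. 193.]
 [  0.   0.   1.]]
```

View pics/d.png

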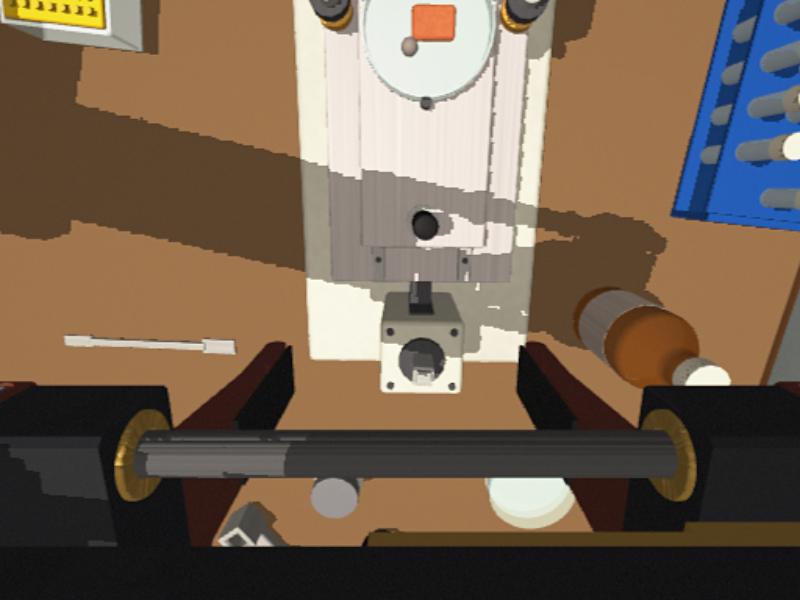

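Wrist view: post top at (424,222), square shaft on its boss at (424,372), dish at (430,50), and the stand nearly straight up the image. Now locating post, shaft and stand axis from this view.

Run:
```python
from h import *
w=dict(np.load('pics/wrist_last.npz'));X=pts(w)
def near(x,y,r,lo,hi):
    m=(np.hypot(X[...,0]-x,X[...,1]-y)<r)&(X[...,2]>lo)&(X[...,2]<hi);return m
m=near(.582,.009,.03,.138,.16);x=X[m];print('post top',len(x),x.mean(0),x.min(0),x.max(0))
m=near(.594,-.092,.045,.121,.128);x=X[m];print('column',cv2.minAreaRect((x[:,:2]*1000).astype(np.float32)),x[:,2].mean())
m=near(.594,-.092,.02,.15,.18);x=X[m];print('shaft',len(x),x.mean(0),cv2.minAreaRect((x[:,:2]*1000).astype(np.float32)),np.percentile(x[:,2],[5,50,95]))
m=near(.575,.02,.08,.085,.105);x=X[m];print('plate z',np.percentile(x[:,2],[5,50,95]))
v,u=np.where(near(.594,-.092,.03,.128,.18));print(u.min(),u.max(),v.min(),v.max())
k=w['image'][205:260,240:302,::-1];cv2.imwrite('pics/e.png',cv2.resize(k,None,fx=10,fy=10,interpolation=2))
```

```text
post top 238 [0.58727389 0.00622351 0.14755927] [ 0.57876791 -0.00271617  0.13830323] [0.596475   0.01453535 0.1506185 ]
column ((597.665283203125, -94.90670776367188), (63.10499572753906, 59.744911193847656), 5.343110084533691) 0.12547210694535288
shaft 192 [ 0.59669485 -0.09347894  0.15887661] ((597.1488037109375, -95.19684600830078), (14.132174491882324, 14.430150985717773), 2.212468385696411) [0.15217652 0.15889395 0.16239556]
plate z [0.09633337 0.09822757 0.09991491]
248 285 212 246
```

View pics/e.png

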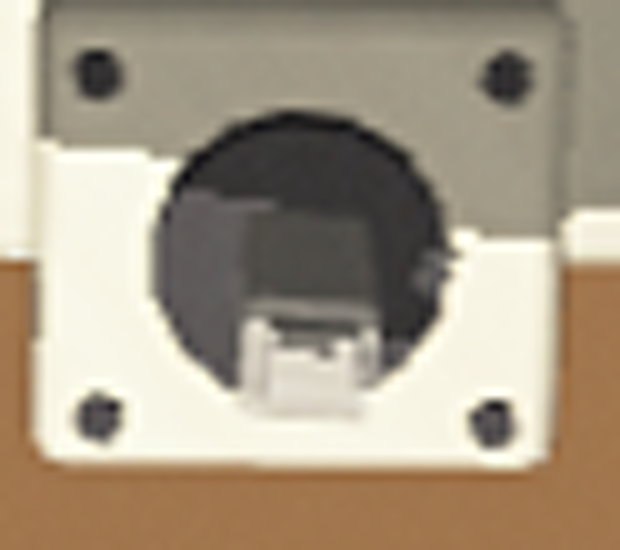

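```bash
python3 -m jog '[[[0,0,0],[0,15,-44],100],[[0,0,0],[43,0,0],100],[[0,0,0],[43,0,0],100],[[0,0,0],[43,0,0],100],[[0,0,0],[43,0,0],100],[[0,0,0],[0,0,0],100],[[0,0,0],[0,0,0],40],[[0,0,0],[0,0,0],15]]' 12
python3 -m jog '[[[0,0,0],[0,0,0],5],[[0,0,0],[0,0,0],5],[[0,0,0],[0,0,0],5],[[0,0,0],[0,0,0],5]]' 12
```

```text
time: 3.78
ee_pos: [0.5887, 0.0041, 0.1358]
ee_rot: [0.526, 0.475, 0.523, -0.473]
force: [0.5, -1.0, 0.4]
gripper_width: 0.0711
time: 4.28
ee_pos: [0.5876, 0.0046, 0.1326]
ee_rot: [0.525, 0.474, 0.525, -0.474]
force: [-0.1, 0.5, -0.6]
gripper_width: 0.0314
```

```bash
python3 -m jog '[[[0,0,0],[0,0,0],5],[[0,0,0],[0,0,0],5],[[0,0,0],[0,0,0],5],[[0,0,0],[0,0,0],5]]' 12
python3 -m jog '[[[0,0,0],[0,0,-10],5],[[0,0,0],[0,0,-10],5],[[0,0,0],[0,0,-10],5],[[0,0,0],[0,0,-10],5],[[0,0,0],[0,0,-10],5],[[0,0,0],[0,0,-10],5],[[0,0,0],[0,0,-10],5],[[0,0,0],[0,0,-7],5]]'
python3 -m jog '[[[0,0,0],[0,0,-2],5],[[0,0,0],[0,0,0],5],[[0,0,0],[0,0,0],5]]'
```

```text
time: 4.78
ee_pos: [0.5871, 0.0045, 0.1325]
ee_rot: [0.525, 0.474, 0.525, -0.474]
force: [-5.3, -0.0, 1.0]
gripper_width: 0.018
time: 5.78
ee_pos: [0.5797, 0.0814, 0.1325]
ee_rot: [0.525, 0.474, 0.525, -0.474]
force: [-4.0, -0.7, -0.2]
gripper_width: 0.0179
time: 6.15
ee_pos: [0.5796, 0.0827, 0.1326]
ee_rot: [0.525, 0.474, 0.524, -0.474]
force: [-4.0, -3.3, 0.7]
gripper_width: 0.018
```

```bash
python3 -m jog '[[[0,0,0],[0,0,0],40],[[0,0,0],[0,0,0],60],[[0,0,0],[0,0,0],60],[[0,0,0],[0,0,0],60]]'
python3 -m jog '[[[0,0,0],[-20,0,30],60],[[0,0,0],[-30,0,40],60],[[0,0,0],[-50,0,20],60],[[0,0,0],[-50,0,0],60],[[0,0,0],[0,0,0],100]]'
python3 - <<'E'
from h import *
w=snap('wrist');X=pts(w);s,r=tool();print(s['time'],s['ee_pos'])
def near(x,y,r,lo,hi): return (np.hypot(X[...,0]-x,X[...,1]-y)<r)&(X[...,2]>lo)&(X[...,2]<hi)
x=X[near(.580,.084,.025,.138,.16)];lo,hi=x.min(0),x.max(0);p=(lo+hi)/2;print('post',len(x),p)
x=X[near(.5977,-.0949,.05,.121,.128)];rc=cv2.minAreaRect((x[:,:2]*1000).astype(np.float32));print('col',rc)
d=p[:2]-np.array(rc[0])/1000;t=np.radians(5.4);print('along',d@[-np.sin(t),np.cos(t)])
cv2.imwrite('pics/f.png',cv2.resize(w['image'][:,:,::-1],(800,600)))
E
```

```text
time: 6.65
ee_pos: [0.5797, 0.0833, 0.1327]
ee_rot: [0.525, 0.474, 0.525, -0.474]
force: [0.2, -0.9, -0.3]
gripper_width: 0.0517
time: 7.28
ee_pos: [0.59, -0.0068, 0.2885]
ee_rot: [0.527, 0.476, 0.522, -0.472]
force: [0.4, 0.6, -0.7]
gripper_width: 0.0598
7.325 [ 0.58943542 -0.00655655  0.28515273]
post 293 [0.58024897 0.08364844 0.14590965]
col ((596.8389892578125, -91.70760345458984), (63.7680549621582, 53.98975372314453), 6.009329795837402)
along 0.1761390687407344
```

View pics/f.png

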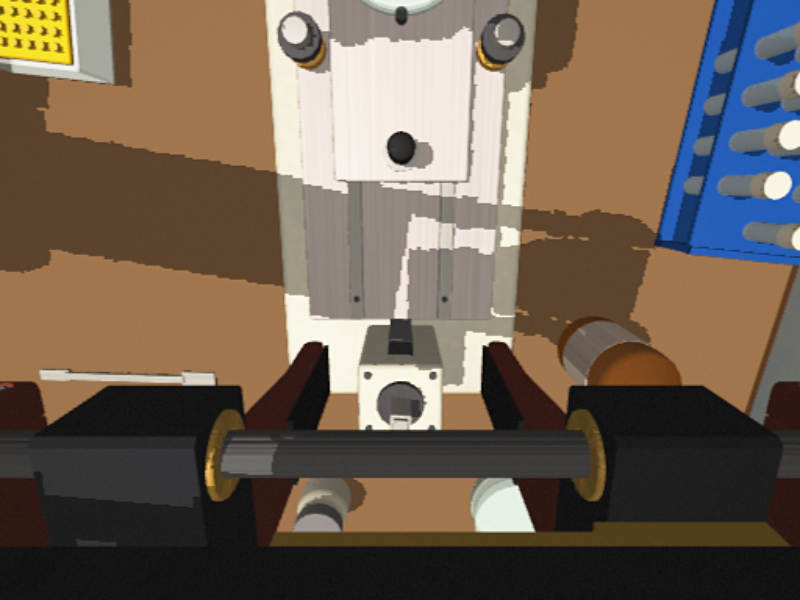

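```bash
python3 - <<'E'
from h import *
w=dict(np.load('pics/wrist_last.npz'));X=pts(w);v,u=np.mgrid[:384,:512]
c=[]
for a,b in((300,40),(500,40)):
    m=(abs(u-a*.64)<22)&(v<50)&(X[...,2]>.112)&(X[...,2]<.13);x=X[m];q=(x.min(0)+x.max(0))/2;print(len(x),q,x.min(0),x.max(0));c.append(q)
d=c[1]-c[0];print('pillar yaw',np.degrees(np.arctan2(d[1],d[0])),np.hypot(*d[:2]))
n=np.array([-d[1],d[0]])/np.hypot(*d[:2]);print('post to pillars',n@((c[0]+c[1])[:2]/2-[.58025,.08365]))
E
python3 -m jog '[[[-0.1615,0,0],[0,0,0],100],[[-0.1615,0,0],[0,0,0],100],[[-0.1615,0,0],[0,0,0],100],[[-0.1615,0,0],[0,0,0],100]]'
python3 -m jog '[[[0,0,0],[4,-45,25],100],[[0,0,0],[4,-45,25],100],[[0,0,0],[4,-45,25],100],[[0,0,0],[4,-45,25],100],[[0,0,0],[4,-45,25],100],[[0,0,0],[4,-45,25],100],[[0,0,0],[4,-45,25],100],[[0,0,0],[4,-45,25],100]]'
python3 -m jog '[[[0,0,0],[0,0,0],100]]'
python3 - <<'E'
from h import *
w=snap('wrist');X=pts(w);s,r=tool();print(s['time'],s['ee_pos'],r.as_matrix().round(3)[:,1:])
cv2.imwrite('pics/g.png',cv2.resize(w['image'][:,:,::-1],(800,600)))
E
```

```text
273 [0.50840981 0.14700629 0.11696491] [0.50037019 0.13919535 0.11202499] [0.51644943 0.15481723 0.12190484]
264 [0.64044934 0.15915753 0.11681399] [0.63113744 0.15156181 0.11203074] [0.64976124 0.16675324 0.12159725]
pillar yaw 5.257965343204102 0.13259747792941065
post to pillars 0.06967313560872657
time: 7.82
ee_pos: [0.5883, -0.006, 0.2801]
ee_rot: [0.648, 0.28, 0.65, -0.281]
force: [0.0, 0.4, 0.1]
gripper_width: 0.0877
time: 8.82
ee_pos: [0.4599, -0.3988, 0.248]
ee_rot: [0.647, 0.283, 0.649, -0.282]
force: [-0.3, -0.3, 0.2]
gripper_width: 0.0876
time: 8.95
ee_pos: [0.4588, -0.4, 0.2468]
ee_rot: [0.646, 0.285, 0.649, -0.284]
force: [-0.2, 0.4, -0.7]
gripper_width: 0.0881
9.0 [ 0.45983931 -0.3984005   0.24766209] [[ 0.735  0.678]
 [ 0.678 -0.735]
 [ 0.    -0.005]]
```

View pics/g.png

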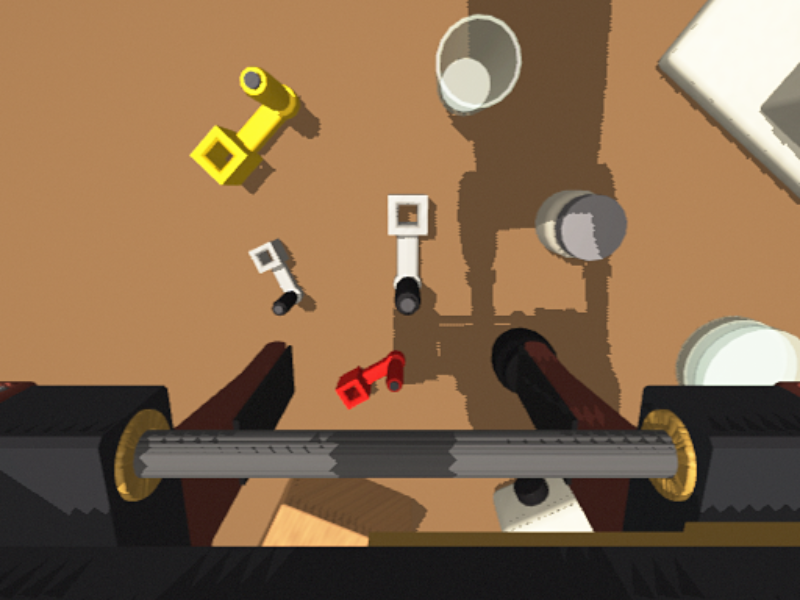

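The crank is aligned with the image: hub hole at (408,215), handle top at (407,298). The smaller grey crank is at (275,270). The carrier check gives 69.7 mm from post to pillars, against 70 expected in the notch.

Run:
```python
from h import *
w=dict(np.load('pics/wrist_last.npz'));X=pts(w);v,u=np.mgrid[:384,:512]
I=w['image'].astype(int);mk=(I.min(2)>150)&(abs(u-408*.64)<18)&(v>120)&(v<155)&(X[...,2]>.03)
x=X[mk];rc=cv2.minAreaRect((x[:,:2]*1000).astype(np.float32));print('hub',len(x),rc,np.percentile(x[:,2],[10,50,90]))
m=(abs(u-261)<14)&(v>175)&(v<203)&(X[...,2]>.07);x=X[m];h=(x.min(0)+x.max(0))/2;print('handle',h,x[:,2].max())
c=np.array(rc[0])/1000;d=h[:2]-c;print('yaw',np.degrees(np.arctan2(d[1],d[0])),np.hypot(*d))
s,r=tool();e=np.r_[c,.04]-s['ee_pos'];print('to hub in tool mm',r.inv().apply(e)*1000,'tool z yaw',np.degrees(np.arctan2(*r.as_matrix()[[1,0],2])))
```

```text
hub 448 ((426.1706848144531, -361.8619689941406), (29.041101455688477, 35.450286865234375), 42.29775619506836) [0.03937595 0.04054952 0.04169784]
handle [ 0.44483415 -0.38307992  0.22920967] 0.38788384699574896
yaw -48.66490750342306 0.028258205724256778
to hub in tool mm [ 2.07885750e+02  3.94954079e-02 -4.87411240e+01] tool z yaw -47.28253205716309
```

Run:
```python
from h import *
w=dict(np.load('pics/wrist_last.npz'));v,u=np.mgrid[:384,:512]
I=w['image'];g=I.min(2)
s,r=tool()
print(g[118:158:1,261]); print(g[138,240:285])
for vv,uu in((118,261),(158,261),(138,240),(138,285)):
    print(vv,uu,r.inv().apply(ray(w,uu,vv,.04)-s['ee_pos'])*1000)
```

```text
[ 88  87  90  88  88  86 103 242 232 233 233 198 137  78  49  49  54  54
  72  51  71  50  71  54 102 102 160 191 226 232 234 232 177 127 192 230
 226 226 225 226]
[ 89  88  89  89  88  90  86  81 180 232 229 231 226 173  90  54  51  52
  52  51  50  71  91  90  89  90  87 154 202 221 231 227 230 181  42  49
  50  52  71  90  90  88  89  90  88]
118 261 [ 2.07976533e+02 -3.36274864e-02 -6.87175416e+01]
158 261 [ 2.07761664e+02 -9.51322481e-02 -2.14392759e+01]
138 240 [207.86994251 -25.3009312  -45.55938831]
138 285 [207.87210561  28.76900584 -45.40284949]
```

```bash
python3 -m jog '[[[0,0,0],[0,0,-46],60],[[0,0,0],[44,0,0],60],[[0,0,0],[44,0,0],60],[[0,0,0],[44,0,0],60],[[0,0,0],[44,0,0],60],[[0,0,0],[42,0,0],60],[[0,0,0],[0,0,0],60],[[0,0,0],[0,0,0],60]]' 30
python3 -m jog '[[[0,0,0],[0,0,0],20],[[0,0,0],[0,0,0],20],[[0,0,0],[0,0,0],20],[[0,0,0],[0,0,0],20],[[0,0,0],[0,0,0],20],[[0,0,0],[0,0,0],20]]' 30
```

```text
time: 10.0
ee_pos: [0.4305, -0.3637, 0.0342]
ee_rot: [0.649, 0.282, 0.648, -0.282]
force: [0.9, -0.2, 0.1]
gripper_width: 0.0525
time: 10.75
ee_pos: [0.4298, -0.3648, 0.034]
ee_rot: [0.649, 0.283, 0.647, -0.283]
force: [-1.6, 0.6, 5.1]
gripper_width: 0.03
```

```bash
python3 -m jog '[[[0,0,0],[-20,0,0],20],[[0,0,0],[-40,0,0],20],[[0,0,0],[-55,0,0],20],[[0,0,0],[-55,0,0],20],[[0,0,0],[-50,0,0],20]]'
python3 -m jog '[[[0.175,0,0],[0,0,0],20],[[0.175,0,0],[0,0,0],20],[[0.175,0,0],[0,0,0],20],[[0.175,0,0],[0,0,0],20]]'
python3 -m jog '[[[0,0,0],[0,30,-32],20],[[0,0,0],[0,30,-32],20],[[0,0,0],[0,30,-32],20],[[0,0,0],[0,30,-32],20],[[0,0,0],[0,30,-32],20],[[0,0,0],[0,30,-32],20],[[0,0,0],[25,0,0],20],[[0,0,0],[0,0,0],20]]'
python3 -m jog '[[[0,0,0],[0,0,0],20]]'
python3 - <<'E'
from h import *
w=snap('wrist');X=pts(w);s,r=tool();print(s['time'],s['ee_pos'],np.degrees(np.arctan2(*r.as_matrix()[[1,0],1])),s['force'])
I=w['image'][:,:,::-1]
p=w['pose'];K=w['intrinsics'];q=p[:3,:3].T@(np.array([.597,-.095,.16])-p[:3,3]);u=int(K[0,2]-K[0,0]*q[0]/q[2]);v=int(K[1,2]+K[1,1]*q[1]/q[2]);print(u,v)
k=I[max(v-40,0):v+40,u-40:u+40]
cv2.imwrite('pics/i.png',np.hstack([cv2.resize(I,(500,375)),cv2.resize(cv2.resize(k,(300,300),interpolation=2),(300,375))]))
x=X[(np.hypot(X[...,0]-.597,X[...,1]+.095)<.014)&(X[...,2]>.157)&(X[...,2]<.17)]
print('shaft top',len(x),cv2.minAreaRect((x[:,:2]*1000).astype(np.float32)),x.min(0),x.max(0))
x=X[(np.hypot(X[...,0]-.597,X[...,1]+.095)<.05)&(X[...,2]>.122)&(X[...,2]<.128)];print('col',cv2.minAreaRect((x[:,:2]*1000).astype(np.float32)))
E
```

```text
time: 11.38
ee_pos: [0.4293, -0.3637, 0.2553]
ee_rot: [0.648, 0.283, 0.648, -0.283]
force: [0.0, -0.7, -3.3]
gripper_width: 0.03
time: 11.88
ee_pos: [0.4294, -0.3638, 0.253]
ee_rot: [0.51, 0.489, 0.511, -0.489]
force: [0.4, -0.3, -3.1]
gripper_width: 0.0302
time: 12.88
ee_pos: [0.5993, -0.1628, 0.2251]
ee_rot: [0.51, 0.487, 0.514, -0.488]
force: [-0.1, 0.8, -2.5]
gripper_width: 0.0297
time: 13.0
ee_pos: [0.5999, -0.164, 0.2285]
ee_rot: [0.512, 0.488, 0.512, -0.488]
force: [0.3, 0.2, -2.3]
gripper_width: 0.0295
13.05 [ 0.60000138 -0.16421602  0.22898948] 2.7047900550702497 [ 0.0129232   0.11379611 -1.57950031]
259 117
shaft top 368 ((597.2105712890625, -95.55064392089844), (13.769024848937988, 13.238934516906738), 2.6915175914764404) [ 0.59015085 -0.10245867  0.15701048] [ 0.6043976  -0.08863965  0.16335645]
col ((597.1998291015625, -95.50398254394531), (63.87123107910156, 59.791046142578125), 5.653229713439941)
```

View pics/i.png

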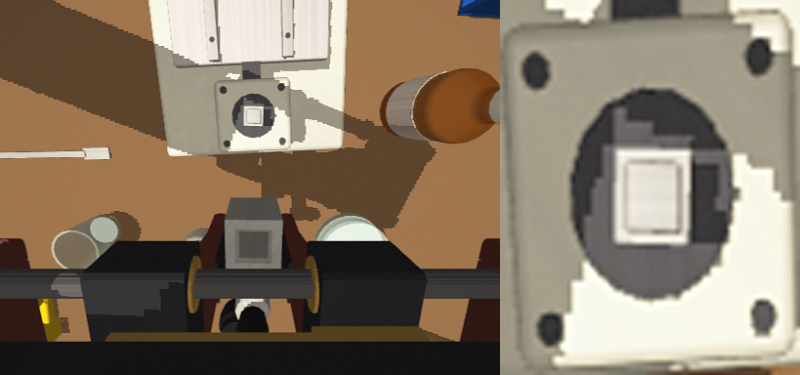

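The picture shows the square shaft at (253,115) in the left panel, aligned with the tool within about 1°. The hub with its hole is visible in the jaws at (253,243). So I can measure the offset directly in one view.

Run:
```python
from h import *
w=dict(np.load('pics/wrist_last.npz'));X=pts(w);s,r=tool();g=w['image'].min(2)
T=lambda p:r.inv().apply(p-s['ee_pos'])*1000
Y=r.inv().apply((X-s['ee_pos']).reshape(-1,3)).reshape(X.shape)*1000
m=(abs(Y[...,1])<20)&(abs(Y[...,2])<25)&(Y[...,0]<5)&(Y[...,0]>-15);y=Y[m]
print('hub top',len(y),np.percentile(y,[2,50,98],axis=0).round(1))
v,u=np.where(m);print(u.min(),u.max(),v.min(),v.max())
print('row240',g[240,225:295]);print('col',g[200:275,259])
for vv,uu in((225,225),(225,295),(275,259),(200,259)):print(vv,uu,T(ray(w,uu,vv,s['ee_pos'][2]+.006)).round(1))
m=(abs(X[...,2]-.160)<.004)&(np.hypot(X[...,0]-.597,X[...,1]+.095)<.014);y=Y[m];print('shaft',np.percentile(y,[1,50,99],axis=0).round(1),(y.min(0)+y.max(0))/2)
```

```text
hub top 3197 [[-13.  -17.8 -17.5]
 [ -5.8   0.1  -7.8]
 [  3.9  17.9   9.9]]
217 300 217 274
row240 [ 17  23  15  14  27  91 125 120 118 115 116 115 116 117 119 110 100  96
  98  91  74  68  70  71  69  72  70  71  70  73  72  70  72  70  70  69
  70  69  70  72  72  69  70  71  70  70  66  65  64  76  93  98  97 102
 112 115 117 117 117 118 122 122 124 104  48  13  19  23  23  23]
col [ 79  79  74  70  68  71  70  68  69  70  71  71  70  69  69  71  70  70
  69  69  70  70  70  71  69  97 120 118 116 114 116 116 120 120 117 105
  98  74  69  70  70  69  72  69  69  69  69  67  69  70  69  71  70  69
  70  70  69  70  71  68  69  69  70  68  83  96  93  95  93 101 115 115
 115 117 119]
225 225 [ -6.  -16.9 -17.1]
225 295 [ -6.   18.2 -17.1]
275 259 [-6.   0.1 11. ]
200 259 [ -6.    0.2 -30.2]
shaft [[ 65.7  -6.5 -75.4]
 [ 68.2   0.  -68.5]
 [ 72.6   7.2 -62.1]] [ 69.2775762    0.36606281 -68.73964562]
```

```bash
python3 -m jog '[[[0,0,0],[0,0,-34],20],[[0,0,0],[0,0.3,-33],20],[[0,0,0],[25,0,0],20],[[0,0,0],[0,0,0],20],[[0,0,0],[0,0,0],20]]'
python3 -m jog '[[[0,0,0],[4,0,0],20],[[0,0,0],[4,0,0],20],[[0,0,0],[3,0,0],20],[[0,0,0],[0,0,0],20]]'
```

```text
time: 13.68
ee_pos: [0.5973, -0.0975, 0.204]
ee_rot: [0.512, 0.488, 0.511, -0.488]
force: [0.0, -0.3, -2.2]
gripper_width: 0.0301
time: 14.18
ee_pos: [0.5971, -0.0968, 0.1911]
ee_rot: [0.512, 0.488, 0.512, -0.488]
force: [-0.5, 0.9, -3.3]
gripper_width: 0.0299
```

```bash
python3 -m jog '[[[0,0,0],[3,0,0],20],[[0,0,0],[0,0,0],20]]'; python3 -m jog '[[[0,0,0],[3,0,0],20],[[0,0,0],[0,0,0],20]]'
```

```text
time: 14.42
ee_pos: [0.5972, -0.0969, 0.1884]
ee_rot: [0.512, 0.488, 0.512, -0.488]
force: [0.1, -0.8, -3.2]
gripper_width: 0.0298
time: 14.68
ee_pos: [0.5972, -0.0969, 0.1853]
ee_rot: [0.512, 0.488, 0.512, -0.488]
force: [-0.7, -1.2, -3.5]
gripper_width: 0.03
```

No resistance at 10 mm below the shaft tip, so it is going on. I'll continue down.

```bash
python3 -m jog '[[[0,0,0],[4,0,0],20],[[0,0,0],[4,0,0],20],[[0,0,0],[4,0,0],20],[[0,0,0],[4,0,0],20],[[0,0,0],[0,0,0],20]]'; python3 -m jog '[[[0,0,0],[3,0,0],20],[[0,0,0],[0,0,0],20]]'; python3 -m jog '[[[0,0,0],[2,0,0],20],[[0,0,0],[0,0,0],20]]'
```

```text
time: 15.3
ee_pos: [0.597, -0.0969, 0.1689]
ee_rot: [0.512, 0.488, 0.512, -0.488]
force: [-0.5, -1.6, -4.3]
gripper_width: 0.0295
time: 15.55
ee_pos: [0.5972, -0.0969, 0.1664]
ee_rot: [0.512, 0.488, 0.512, -0.488]
force: [0.6, -2.1, -4.7]
gripper_width: 0.0299
time: 15.8
ee_pos: [0.5973, -0.0969, 0.1651]
ee_rot: [0.512, 0.488, 0.512, -0.488]
force: [0.5, -2.3, -0.1]
gripper_width: 0.0296
```

```bash
python3 -m jog '[[[0,0,0],[1.5,0,0],20],[[0,0,0],[0,0,0],20]]'; python3 -m jog '[[[0,0,0],[0,0,0],30],[[0,0,0],[0,0,0],50],[[0,0,0],[0,0,0],50],[[0,0,0],[0,0,0],50],[[0,0,0],[-55,0,0],50],[[0,0,0],[-55,0,0],60],[[0,0,0],[0,0,0],60]]'
python3 - <<'E'
from h import *
s,r=tool();print(s['time'],s['ee_pos'],r.as_matrix()[:,1].round(3))
w=snap('wrist');c=snap('scene')
I=w['image'][:,:,::-1];J=c['image'][150:270,200:360,::-1]
cv2.imwrite('pics/j.png',np.hstack([cv2.resize(I,(400,300)),cv2.resize(J,(400,300),interpolation=2)]))
X=pts(c);x=X[(np.hypot(X[...,0]-.597,X[...,1]+.155)<.025)&(X[...,2]>.19)];print('handle top z',len(x),x.mean(0),np.percentile(x[:,2],95))
x=X[(np.hypot(X[...,0]-.597,X[...,1]+.096)<.018)&(X[...,2]>.135)];print('hub',len(x),np.percentile(x[:,2],[50,95]))
E
```

```text
time: 16.05
ee_pos: [0.5973, -0.0968, 0.165]
ee_rot: [0.512, 0.488, 0.511, -0.488]
force: [-2.2, -0.7, 6.0]
gripper_width: 0.03
time: 16.92
ee_pos: [0.5985, -0.0969, 0.2795]
ee_rot: [0.515, 0.49, 0.509, -0.486]
force: [-0.6, -0.6, -0.2]
gripper_width: 0.0527
16.925 [ 0.59854184 -0.09691054  0.27949668] [0.999 0.048 0.01 ]
handle top z 648 [ 0.60315752 -0.15138755  0.54979449] 0.6448039060600289
hub 264 [0.37596967 0.64504974]
```

View pics/j.png

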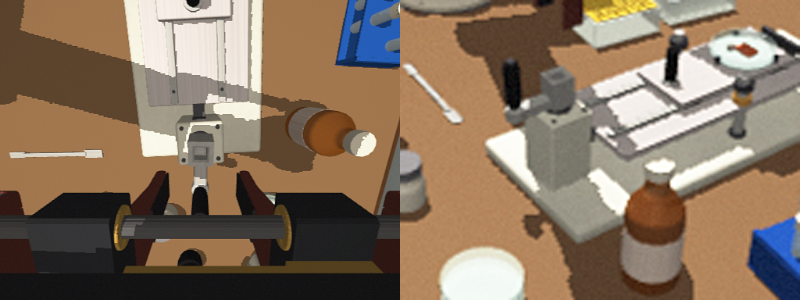

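The scene view shows the crank seated down on the column, with its handle upright to the right. TCP at contact was 0.165, i.e. underside at 0.131, as expected. Now to grip the handle.

```bash
cat > chk.py <<'E'
import sys;from h import *
s=ctrl.sense();f=np.linalg.norm(s['force'][:2]);sys.exit(f>float(sys.argv[1]))
E
python3 -m jog '[[[0,0,0],[0,-1,30],60],[[0,0,0],[0,0,28.5],60],[[0,0,0],[40,0,0],60],[[0,0,0],[43,0,0],60],[[0,0,0],[0,0,0],60],[[0,0,0],[0,0,0],15],[[0,0,0],[0,0,0],15],[[0,0,0],[0,0,0],15]]' 25
python3 -m jog '[[[0,0,0],[0,0,0],15],[[0,0,0],[0,0,0],15],[[0,0,0],[0,0,0],15],[[0,0,0],[0,0,0],15]]'
```

```text
time: 18.02
ee_pos: [0.5997, -0.1554, 0.1921]
ee_rot: [0.513, 0.488, 0.511, -0.487]
force: [-0.4, 0.2, -0.6]
gripper_width: 0.0261
time: 18.52
ee_pos: [0.5993, -0.1555, 0.1911]
ee_rot: [0.512, 0.488, 0.511, -0.488]
force: [0.1, -1.3, 5.8]
gripper_width: 0.0195
```

```bash
python3 -m jog '[[[0,0,0],[0,-15.5,-2],15],[[0,0,0],[0,-14.5,-6],15],[[0,0,0],[0,-12.4,-9.5],15],[[0,0,0],[0,-9.5,-12.4],15],[[0,0,0],[0,-6,-14.5],15],[[0,0,0],[0,-2,-15.5],15]]' && python3 chk.py 20 && python3 -m jog '[[[0,0,0],[0,2,-15.5],15],[[0,0,0],[0,6,-14.5],15],[[0,0,0],[0,9.5,-12.4],15],[[0,0,0],[0,12.4,-9.5],15],[[0,0,0],[0,14.5,-6],15],[[0,0,0],[0,15.5,-2],15]]' && python3 -m jog '[[[0,0,0],[0,0,0],15]]'
```

```text
time: 19.27
ee_pos: [0.5361, -0.0997, 0.1928]
ee_rot: [0.513, 0.488, 0.51, -0.489]
force: [-3.3, -5.2, 10.9]
gripper_width: 0.0199False
```

```bash
sed -i 's/sys.exit(f/sys.exit(int(f/;s/argv\[1\])/argv[1]))/' chk.py; cat chk.py|tail -1
python3 -m jog '[[[0,0,0],[0,2,-15.5],15],[[0,0,0],[0,6,-14.5],15],[[0,0,0],[0,9.5,-12.4],15],[[0,0,0],[0,12.4,-9.5],15],[[0,0,0],[0,14.5,-6],15],[[0,0,0],[0,15.5,-2],15]]' && python3 chk.py 20 && python3 -m jog '[[[0,0,0],[0,15.5,2],15],[[0,0,0],[0,14.5,6],15],[[0,0,0],[0,12.4,9.5],15],[[0,0,0],[0,9.5,12.4],15],[[0,0,0],[0,6,14.5],15],[[0,0,0],[0,2,15.5],15]]' && python3 chk.py 20 && python3 -m jog '[[[0,0,0],[0,-2,15.5],15],[[0,0,0],[0,-6,14.5],15],[[0,0,0],[0,-9.5,12.4],15],[[0,0,0],[0,-12.4,9.5],15],[[0,0,0],[0,-14.5,6],15],[[0,0,0],[0,-15.5,2],15]]' && python3 -m jog '[[[0,0,0],[0,0,0],15]]'
```

```text
s=ctrl.sense();f=np.linalg.norm(s['force'][:2]);sys.exit(int(f>float(sys.argv[1])))
time: 20.02
ee_pos: [0.5933, -0.0322, 0.1929]
ee_rot: [0.512, 0.489, 0.513, -0.485]
force: [-4.1, 8.3, 11.9]
gripper_width: 0.0196
time: 20.78
ee_pos: [0.657, -0.0914, 0.1928]
ee_rot: [0.513, 0.489, 0.512, -0.486]
force: [-1.1, 4.5, 9.8]
gripper_width: 0.0196
time: 21.52
ee_pos: [0.6003, -0.1539, 0.1921]
ee_rot: [0.513, 0.489, 0.511, -0.485]
force: [4.3, 6.5, 6.7]
gripper_width: 0.0193
time: 21.65
ee_pos: [0.5993, -0.1539, 0.192]
ee_rot: [0.513, 0.489, 0.512, -0.486]
force: [1.4, 3.9, 7.6]
gripper_width: 0.0196
```

One turn done. Another half turn, then smaller checked steps.

```bash
python3 -m jog '[[[0,0,0],[0,-15.5,-1],15],[[0,0,0],[0,-14.5,-6],15],[[0,0,0],[0,-12.4,-9.5],15],[[0,0,0],[0,-9.5,-12.4],15],[[0,0,0],[0,-6,-14.5],15],[[0,0,0],[0,-2,-15.5],15]]' && python3 chk.py 20 && python3 -m jog '[[[0,0,0],[0,2,-15.5],15],[[0,0,0],[0,6,-14.5],15],[[0,0,0],[0,9.5,-12.4],15],[[0,0,0],[0,12.4,-9.5],15],[[0,0,0],[0,14.5,-6],15],[[0,0,0],[0,15.5,-2],15]]' && python3 chk.py 20 && python3 -m jog '[[[0,0,0],[0,15.5,2],15],[[0,0,0],[0,0,0],15]]' && python3 chk.py 14 && python3 -m jog '[[[0,0,0],[0,14.5,6],15],[[0,0,0],[0,0,0],15]]' && python3 chk.py 14 && python3 -m jog '[[[0,0,0],[0,12.4,9.5],15],[[0,0,0],[0,0,0],15]]' && python3 chk.py 14 && python3 -m jog '[[[0,0,0],[0,9.5,12.4],15],[[0,0,0],[0,0,0],15]]' && python3 chk.py 14 && python3 -m jog '[[[0,0,0],[0,6,14.5],15],[[0,0,0],[0,0,0],15]]' && python3 chk.py 14 && python3 -m jog '[[[0,0,0],[0,2,15.5],15],[[0,0,0],[0,0,0],15]]'
```

```text
time: 22.4
ee_pos: [0.5365, -0.1004, 0.1926]
ee_rot: [0.513, 0.488, 0.51, -0.488]
force: [-2.0, -4.4, 9.7]
gripper_width: 0.0196
time: 23.15
ee_pos: [0.5933, -0.0329, 0.1929]
ee_rot: [0.512, 0.489, 0.514, -0.485]
force: [-4.7, 9.2, 12.4]
gripper_width: 0.0195
time: 23.4
ee_pos: [0.6106, -0.0346, 0.1929]
ee_rot: [0.513, 0.489, 0.513, -0.484]
force: [1.2, 10.3, 11.8]
gripper_width: 0.0192
time: 23.65
ee_pos: [0.6256, -0.0405, 0.1931]
ee_rot: [0.513, 0.49, 0.512, -0.485]
force: [2.3, 6.7, 11.3]
gripper_width: 0.0197
time: 23.9
ee_pos: [0.6385, -0.0501, 0.1931]
ee_rot: [0.513, 0.49, 0.511, -0.485]
force: [3.9, 6.1, 10.4]
gripper_width: 0.0195
time: 24.15
ee_pos: [0.6484, -0.0628, 0.193]
ee_rot: [0.513, 0.489, 0.511, -0.485]
force: [5.1, 4.7, 10.2]
gripper_width: 0.0194
time: 24.4
ee_pos: [0.6547, -0.0776, 0.1929]
ee_rot: [0.513, 0.489, 0.511, -0.486]
force: [2.6, 2.5, 10.1]
gripper_width: 0.0199
time: 24.65
ee_pos: [0.6568, -0.0932, 0.1927]
ee_rot: [0.513, 0.489, 0.511, -0.487]
force: [0.5, 1.3, 10.2]
gripper_width: 0.0194
```

```bash
python3 -m jog '[[[0,0,0],[0,-2,15.5],15],[[0,0,0],[0,0,0],15]]' && python3 chk.py 14 && python3 -m jog '[[[0,0,0],[0,-6,14.5],15],[[0,0,0],[0,0,0],15]]' && python3 chk.py 14 && python3 -m jog '[[[0,0,0],[0,-9.5,12.4],15],[[0,0,0],[0,0,0],15]]' && python3 chk.py 14 && python3 -m jog '[[[0,0,0],[0,-12.4,9.5],15],[[0,0,0],[0,0,0],15]]' && python3 chk.py 14 && python3 -m jog '[[[0,0,0],[0,-14.5,6],15],[[0,0,0],[0,0,0],15]]' && python3 chk.py 14 && python3 -m jog '[[[0,0,0],[0,-15.5,2],15],[[0,0,0],[0,0,0],15]]' && python3 chk.py 14 && python3 -m jog '[[[0,0,0],[0,-15.5,-1],15],[[0,0,0],[0,0,0],15]]' && python3 chk.py 14 && python3 -m jog '[[[0,0,0],[0,-14.5,-6],15],[[0,0,0],[0,0,0],15]]' && python3 chk.py 14 && python3 -m jog '[[[0,0,0],[0,-12.4,-9.5],15],[[0,0,0],[0,0,0],15]]' && python3 chk.py 14 && python3 -m jog '[[[0,0,0],[0,-9.5,-12.4],15],[[0,0,0],[0,0,0],15]]' && python3 chk.py 14 && python3 -m jog '[[[0,0,0],[0,-6,-14.5],15],[[0,0,0],[0,0,0],15]]' && python3 chk.py 14 && python3 -m jog '[[[0,0,0],[0,-2,-15.5],15],[[0,0,0],[0,0,0],15]]'
```

```text
time: 24.9
ee_pos: [0.6562, -0.1046, 0.1926]
ee_rot: [0.512, 0.49, 0.514, -0.483]
force: [2.7, 14.1, 9.6]
gripper_width: 0.0195
```

Force jumped to 14 N against the direction of motion and the step fell short, so this is probably the top stop. A small extra push to confirm.

```bash
python3 -m jog '[[[0,0,0],[0,0,0],15]]';  python3 -m jog '[[[0,0,0],[0,-0.5,3],15],[[0,0,0],[0,0,0],15],[[0,0,0],[0,0,0],15]]'
python3 - <<'E'
from h import *
c=snap('scene');w=snap('wrist')
J=c['image'][140:240,260:400,::-1]
cv2.imwrite('pics/k.png',np.hstack([cv2.resize(J,(500,360),interpolation=2),cv2.resize(w['image'][:,:,::-1],(300,360))]))
E
```

```text
time: 25.02
ee_pos: [0.6562, -0.1045, 0.1926]
ee_rot: [0.513, 0.49, 0.513, -0.484]
force: [2.3, 13.4, 10.1]
gripper_width: 0.0198
time: 25.4
ee_pos: [0.6561, -0.1054, 0.1926]
ee_rot: [0.513, 0.49, 0.515, -0.482]
force: [2.9, 19.3, 10.8]
gripper_width: 0.0194
```

View pics/k.png

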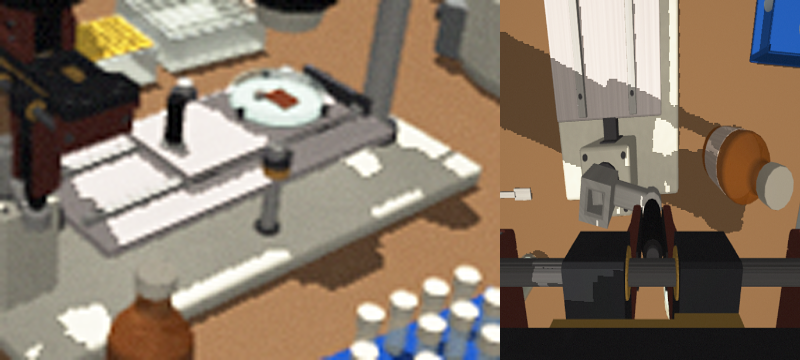

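The view shows the stage up, with brass bushes against the collars at (277,165); an extra 3 mm of push raised the force to 19 N with hardly any movement. So the stop is reached. Releasing and going straight up.

```bash
python3 -m jog '[[[0,0,0],[0,0,0],34],[[0,0,0],[0,0,0],34],[[0,0,0],[0,0,0],34]]' && python3 -m jog '[[[0,0,0],[-30,0,0],34],[[0,0,0],[-50,0,0],34],[[0,0,0],[-50,0,20],34],[[0,0,0],[0,0,50],34],[[0,0,0],[0,0,50],34],[[0,0,0],[0,0,0],34]]'
python3 - <<'E'
from h import *
c=snap('scene');w=snap('wrist');t=snap('top');s,r=tool();print(s['time'],s['ee_pos'],s['force'])
cv2.imwrite('pics/l.png',np.hstack([cv2.resize(c['image'][:,:,::-1],(400,300)),cv2.resize(w['image'][:,:,::-1],(400,300))]))
X=pts(w);v,u=np.mgrid[:384,:512]
def N(x,y,r,lo,hi): return X[(np.hypot(X[...,0]-x,X[...,1]-y)<r)&(X[...,2]>lo)&(X[...,2]<hi)]
x=N(.597,-.0955,.02,.16,.18);print('hub top z',np.percentile(x[:,2],[10,50,90]),cv2.minAreaRect((x[:,:2]*1000).astype(np.float32)))
x=N(.656,-.105,.02,.2,.22);print('handle top',len(x),x.mean(0) if len(x) else '')
x=N(.58025,.08365,.025,.15,.18);print('post',(x.min(0)+x.max(0))/2,x[:,2].max())
for a in((.5084,.147),(.6404,.1592)):
    x=N(*a,.02,.112,.13);print('pillar',len(x),(x.min(0)+x.max(0))/2 if len(x) else '')
Q=pts(t)
for n,x,y,z in(('lens',.582,-.379,.05),('jar',.527,-.271,.062),('beaker',.394,-.257,.07),('bottle',.784,-.077,.165),('stack',.731,-.262,.041)):print(n,'ok' )if 0 else None
a=dict(np.load('pics/top_last.npz'))
E
```

```text
time: 25.88
ee_pos: [0.654, -0.1126, 0.1891]
ee_rot: [0.511, 0.488, 0.512, -0.488]
force: [0.1, 0.6, -0.8]
gripper_width: 0.0297
time: 26.62
ee_pos: [0.6594, -0.2363, 0.318]
ee_rot: [0.51, 0.489, 0.511, -0.49]
force: [0.9, -0.5, -0.1]
gripper_width: 0.0298
26.775 [ 0.66007817 -0.23176684  0.31963324] [ 0.55204428 -0.15352462  1.50826736]
hub top z [0.16186311 0.17131072 0.17253238] ((597.9373779296875, -95.43212890625), (30.565595626831055, 30.1950740814209), 88.15518188476562)
handle top 551 [ 0.65813621 -0.09905817  0.21041671]Traceback (most recent call last):
  File "<stdin>", line 8, in <module>
    return umr_minimum(a, axis, None, out, keepdims, initial, where)
ValueError: zero-size array to reduction operation minimum which has no identity
```

View pics/l.png

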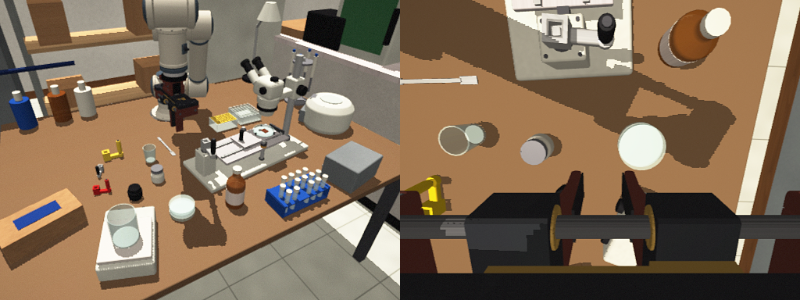

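Crank is seated (hub top z 0.171 = 0.131 + 0.040) and bystanders stand where they were. Now checking stage height, which should be 88 mm, and the notch, from above.

```bash
python3 -m jog '[[[0,0,0],[0,-16,-52],34],[[0,0,0],[0,-16,-52],34],[[0,0,0],[0,-16,-52],34],[[0,0,0],[0,-16,-50],34],[[0,0,0],[0,0,0],34],[[0,0,0],[0,0,0],34]]'
cat > m.py <<'E'
from h import *
w=snap('wrist');s,r=tool();print(s['time'],s['ee_pos'],s['force'])
X=pts(w);th=np.radians(5.4);o=np.array([.5975,-.0954]);d=X[...,:2]-o
sx=d@[np.cos(th),np.sin(th)];sy=d@[-np.sin(th),np.cos(th)];z=X[...,2]
def zz(n,m): print(n,m.sum(),np.percentile(z[m],[10,50,90]).round(4) if m.any() else '')
zz('base',(abs(abs(sx)-93)<0)|((abs(abs(sx)-.095)<.008)&(sy>-.02)&(sy<.2)&(z<.04)))
zz('stage',(abs(abs(sx)-.062)<.008)&(sy>.06)&(sy<.2)&(z>.05)&(z<.1))
zz('mid(between rails)',(abs(sx)<.02)&(sy>.07)&(sy<.1)&(z>.05))
zz('carrier',(abs(sx)<.04)&(abs(sx)>.015)&(sy>.17)&(sy<.21)&(z>.07))
zz('column',(abs(sx)<.03)&(abs(sy-.022)<.006)&(z>.115)&(z<.13))
def box(n,m):
    if m.any(): print(n,m.sum(),[(np.percentile(q[m],1)+np.percentile(q[m],99))/2 for q in(sx,sy)],np.percentile(z[m],98))
box('post',(abs(sx)<.02)&(abs(sy-.18)<.025)&(z>.145))
for g in(-1,1):box('pillar',(abs(sx-g*.066)<.02)&(abs(sy-.25)<.02)&(z>.112)&(z<.13))
box('hub',(np.hypot(sx,sy)<.022)&(z>.166)&(z<.18));box('handle',(np.hypot(sx-.06,sy)<.025)&(z>.205)&(z<.22))
E
python3 m.py
```

```text
time: 27.52
ee_pos: [0.5862, -0.0287, 0.3206]
ee_rot: [0.513, 0.488, 0.512, -0.487]
force: [-0.1, -0.3, 0.3]
gripper_width: 0.0299
27.575 [ 0.58641498 -0.02943221  0.32014849] [ 0.2486946  -0.04361256  0.83907427]
base 2989 [0.0237 0.0247 0.0258]
stage 2854 [0.0877 0.0887 0.0897]
mid(between rails) 19110 [0.3541 0.4034 0.4184]
carrier 1635 [0.1077 0.1087 0.1097]
column 451 [0.1247 0.1257 0.1271]
post 281 [np.float64(-0.000556142177457814), np.float64(0.17944267032931)] 0.15983594405173407
pillar 227 [np.float64(-0.06631071869238207), np.float64(0.24929320584059445)] 0.12129436719399728
pillar 199 [np.float64(0.06499135768117709), np.float64(0.24774585740056837)] 0.12117369559470383
hub 584 [np.float64(-0.00023582460621021737), np.float64(0.0003199198574622038)] 0.1732088385222228
```

Stage top measures 88.0 mm after removing the 0.7 mm bias seen on the base and column. The post is at 179.4 mm (180 in the notch) and the crank hub is seated. Handing in.

```bash
python3 -c "from workcell import ctrl; print(ctrl.sign_off())"
```

```text
the job is handed in; nothing more can be done
None
```

The job is done in the order asked and handed in at 27.6 s of robot time. The carrier is in the viewing notch, the crank is seated on the shaft, and the stage is up against its top stop. The gripper is open and clear of everything.

**What I did:**
- **Carrier:** I gripped the post and slid it about 79 mm to the left.
- **Crank:** I picked up the larger grey crank, not the smaller grey, red or yellow ones. I fitted it fully down on the square shaft and wound it clockwise about 1.75 turns until it met the stop.

**Last checks:**

| Check | Measured | Expected |
|---|---|---|
| Post from the shaft, along the rails | 179.4 mm | 180 mm in the notch |
| Post to the guide pillars (before winding) | 69.7 mm | 70 mm in the notch |
| Top of the hub above the bench | 171 mm | 171 mm when fully seated |
| Stage top above the bench | 88.0 mm | 88 mm |

- **Stage height:** the raw reading was 88.7 mm. I took off a 0.7 mm bias that the same picture showed on the base and the column.
- **Top stop:** the force rose from 14 to 19 N when I pushed 3 mm further, with under 1 mm of movement. The height alone cannot show a small last fraction of a turn, so the stop rests mainly on this force.
- **Crank angle:** after I let go, the crank stood a few degrees short of where the gripper had pushed it. I put that down to play in the square hole and give in the arm.
- **Handle position:** the final check returned no reading for the handle. It showed upright in the picture just before.
- **Microscope and bystanders:** no force reading suggested a bump. The bystanders looked upright and in place in the pictures; I did not measure their positions again.

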